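# Rock the stuck bung out of the cask

### The arm

A 6-joint arm with a two-finger parallel gripper is mounted at the origin on the work surface. World frame = base frame: x ahead of the robot, y to its left, z up, the work surface at z = 0. Lengths are in mm, angles in rad, forces in N, time in s.
With the tool pointing down it reaches from about 350 to 875 mm from the base axis. Payload 15.5 kg.
Tool frame: the origin (TCP) lies at the very end of the fingers, on their centre line; the grasp point (between the pads) lies 19 mm behind it; z points along the fingers, y is the line along which they close (so a half turn about z gives the same grasp; the last joint's range is limited). The gripper opens to 85 mm and grips with 20 to 120 N. Pads are 22 mm wide; open, the fingers measure 114 mm over their backs; the gripper's body (76 mm by 85 mm) begins 54 mm behind the grasp point. The pads swing forward as they close: fully open they stand 13 mm farther back than shut.
Start: joints at [1.159, 0.494, 1.345, -0, 1.302, -0.096], TCP at [194.106, 594.095, 231.277] pointing down, gripper open.
Joint ranges: [-2.91, 2.91], [-0.82, 2.16], [0.22, 2.67], [-1.22, 4.37], [0.12, 2.79], [-3.08, 3.08]. Speed limits (rad/s): [1.89, 1.89, 2.57, 3.01, 3.01, 3.01].

### API

Orientations are given as a unit quaternion [x, y, z, w].
In Python, from station import env, optics, spotter gives the robot as it stands.
- The arm moves only by the tool play_rows, never from a script. Its argument "deltas" is a list of rows, each a list of 3 entries, a list of its own where there are three numbers: the opening, from -1 (shut) to 1 (fully open), then the shift along the world's x, y, z in parts of the range, where 1.0 means 750 mm, then the turn about the world's z in fractions of the full range, 1 being pi rad. In form: [[grip, [tx, ty, tz], roll], ...]. A call has 1 to 8 rows; each row is the pose to reach, as a shift and turn from the pose commanded when the call began; what a row does not reach only later rows make up. A row lasts 1/10 s, in which the tool goes at most 50 mm and 8.59 degrees, less where a joint would pass 70% of its speed; a pose out of reach is approached as far as the arm can. No shift or turn number may pass 1 either way. A call with a gripper value outside its range is refused whole. The fingers move at their own pace and stop on an object; the grip force is fixed at half the most. Time passes only in rows, so rows that repeat a pose let the fingers close. It gives the time, the measured TCP pose, the force, the opening and the grip force at its end, in the units of the state.
- env.get_obs(): the state, without advancing time (a new reading comes with each control period).
- optics.grab_frame(name): name is "scene" or "top"; returns a dict with "color" (400x640x3 uint8, red, green, blue), "mtx" (3x3 intrinsics, pixels), "rvec" (rotation vector, rad) and "tvec" (3), from world to camera coordinates, as OpenCV has them. Camera axes: x right, y down, z forward; pixel columns grow to the right and rows downward; lengths in mm; the calibration is good to about 2 mm. A picture is of the moment at which its call begins. There is no depth.
- env.close_job(): hands the job in; it is judged then, once.
Trained networks look in a picture, given as the dict that the camera call returned (one of the last four; its "shot" number tells which), for a name from the list of things; names that differ only in an ending like _2 or _b are one class to them, and where a whole thing is asked for, a point or a joint stands for the part that bears it (a point fixed in the world has none). Each returns a list of dicts, best first, with "p" (0 to 1); they miss things now and then, are a little off and sometimes report something else, mostly with a low value. They report only what shows in the picture. A call takes as long as a camera call. They do not tell look-alikes from the thing itself.
- spotter.look_for(name, picture): "extent" ([left, top, right, bottom] in pixels, round what is visible of it).
- spotter.regions_of(name, picture): "mask" (400x640 bool, what is visible of it) and "extent" ([left, top, right, bottom] in pixels, round what is visible of it).
- spotter.place_of(name, picture): "position" ([column, row] in pixels: a listed point, or the origin of a listed thing).
The state is a dict: "time_s": time; "q": joint angles; "joint_velocities": joint speeds; "joint_efforts": joint torques, N m; "eef_pos": TCP position; "tcp_rot": TCP orientation; "contact_force": force on the tool from outside, world axes, zero at the start; "wrist_torque": the same for the moment, N m; "grip_width": finger opening in mm; "gripper_force": force on a finger pad.
Only numpy, scipy, OpenCV 4.12 (cv2) and the standard library are available. Lean on these libraries where they do the work, as an engineer would, in place of code of your own. Each camera call takes 0.05 s, during which the arm holds its last target. There are 200 camera calls.

### The job

The red bung is stuck fast in the square boss on top of the small cask. Take it gently by its flat wooden grip (squeeze with no more than about 20 N; a straight pull would only slip off) and rock it clearly from side to side along the cask's length, several times each way, easing it up a little with each swing until it comes free. Finish still holding it in the gripper, still and more or less upright, a centimetre or two clear above its hole and touching nothing else, and leave the bottle, tumbler, mallet and cork bung where they are.

Things in the scene. Friction and masses are not known exactly. Their poses are not given: they have to be found in the camera images.
- cask: Small oak cask, fixed, lying on a dark cradle: 260 long along its own y, 180 diameter. Origin on the table under its middle, z up. A dark steel boss 76 (x) by 72 (y) stands on its top; the boss's flat top is 230 above the table and about 33 above the staves.
- hole (a point): Centre of the boss hole's mouth, 230 above the table; axes as the cask's. Hole 42 (x) by 38 (y), floor 30 below. Sprung cheeks at its -x and +x sides grip the shank by friction over the lowest 14: a straight pull must beat about 41 N, far less while rocking; raised 14 it is loose. 4 play each side in y lets it lean about 0.15 rad each way; tilt the gripper about a point near the hole's floor.
- bung: Red bung with a flat wooden grip, about 90 g. Origin: centre of the underside, z up the shank; axes as the cask's when seated. Shank 30 by 30, 36 tall, of which 30 sits in the hole (underside on its floor); above it the grip, an upright board 36 wide (x), 12 thick (y), 44 tall, from 36 to 80 above the underside. Pinch it across y from above and tilt the gripper with it as it rocks.
- grip (a point): Point in the middle of the wooden grip to pinch, 64 above the bung's underside (34 above the boss's top); axes as the bung's.
- foot (a point): Centre of the bung's underside, the last part to leave the hole; axes as the bung's.
- bottle: Bystander: closed green wine bottle, 74 diameter, 290 tall, standing; origin under its centre.
- tumbler: Bystander: glass tumbler, 72 diameter, 90 tall, standing; origin under its centre.
- mallet: Bystander: black rubber mallet lying flat, 250 long along its own x, head 56 by 110 by 56 high at its +x end; origin on the table 90 from the head's centre.
- spare_bung: Bystander: cork bung standing on the table, 44 wide, 50 tall; origin under its centre.
Things that resemble listed ones, but are neither listed nor needed, are in the scene too. Of the things that look like the bung, the middle-sized one is meant.

How it is judged (in metres and radians):
On the way, in this order (a step that is already met when the one before it is completed fails the run):
1. the bung, still in its hole, leans clearly towards one end of the cask (angle between bung's own z axis and vertical above 0.06 rad and y of grip in the frame of hole above 0.001 m and z of foot in the frame of hole below -0.012 m).
2. then, still in its hole, towards the other end (angle between bung's own z axis and vertical above 0.06 rad and y of grip in the frame of hole below -0.001 m and z of foot in the frame of hole below -0.008 m).
3. the bung is lifted clear of its hole (z of foot in the frame of hole above 0.003 m and contact force between the fingers and bung above 0.5 N), for 0.2 s.
At the end, for the whole second after the job is handed in: The bung hangs still in the gripper, more or less upright (within 0.5 rad), its underside 3 to 50 mm above the boss's top and within 30 mm sideways of the hole's centre, touching the cask nowhere; the four bystanders within 20 mm of where they stood (all of step 3 and z of foot in the frame of hole below 0.05 m and horizontal distance between foot and hole below 0.03 m and angle between bung's own z axis and vertical below 0.5 rad and contact force between bung and cask below 0.1 N and linear speed of bung below 0.03 m/s and distance of each of bottle, tumbler, mallet, spare_bung from where it was at the start of the episode below 0.02 m); the arm keeps its last pose, push and grip.
It fails at once if the bung squeezed too hard (contact force between the fingers and bung above 50 N).
It fails at once if a bystander knocked over or shoved (distance of any of bottle, tumbler, mallet, spare_bung from where it was at the start of the episode above 0.03 m).
It also fails if it takes over 58 s, if anything falls off the work surface, if the arm or the gripper's body presses on something with over 40 N, if the wrist force passes 120 N, or if a joint passes its speed limit or range.

## Working session

There is one attempt and no reset: what is moved stays moved. The work goes in short steps, Python scripts to look and compute and a tool call to move; the robot and the scene stay as the last step left them, time stands still between calls to the robot, and variables do not carry over. Pictures are saved under pics/ and viewed, at most 10 in all, crops included, and the job is handed in when it is done.

Besides the shell and the picture viewer there is one more tool, called after ">>>" as a command line: name --argument value ..., lists and objects as JSON in quotes. play_rows: Moves the arm, as the interface text tells. Its arguments: {"type":"object","properties":{"deltas":{"type":"array","items":{"type":"array"}}},"required":["deltas"]}

```bash
mkdir -p pics; ls
cat > h.py <<'E'
import numpy as np, cv2
from station import env, optics, spotter
def ray(f,p):
    R=cv2.Rodrigues(np.array(f["rvec"],float))[0]; t=np.array(f["tvec"],float).reshape(3)
    u=cv2.undistortPoints(np.array([[p]],float),np.array(f["mtx"],float),None)[0,0]
    return -R.T@t, R.T@np.array([u[0],u[1],1.])
def atz(f,p,z):
    c,d=ray(f,p); return c+d*(z-c[2])/d[2]
def tri(obs):
    A=np.zeros((3,3));b=np.zeros(3)
    for f,p in obs:
        c,d=ray(f,p); d=d/np.linalg.norm(d); P=np.eye(3)-np.outer(d,d); A+=P;b+=P@c
    return np.linalg.solve(A,b)
def proj(f,P):
    return cv2.projectPoints(np.array(P,float).reshape(-1,3),np.array(f["rvec"],float),np.array(f["tvec"],float),np.array(f["mtx"],float),None)[0].reshape(-1,2)
def save(f,n,box=None,s=1):
    im=f["color"][...,::-1]
    if box: im=im[box[1]:box[3],box[0]:box[2]]
    cv2.imwrite("pics/"+n,cv2.resize(im,None,fx=s,fy=s,interpolation=cv2.INTER_CUBIC))
E
python3 - <<'E'
from h import *
np.set_printoptions(precision=2,suppress=True)
o=env.get_obs(); print(o)
F={n:optics.grab_frame(n) for n in("scene","top")}
for n,f in F.items():
    save(f,n+"0.png"); print(n,f["shot"],ray(f,(320,200)))
    for t in["cask","bung","bottle","tumbler","mallet","spare_bung"]:
        print(t,[(round(r["p"],2),np.round(r["extent"])) for r in spotter.look_for(t,f)])
    for t in["hole","grip","foot","cask","bottle","mallet","tumbler"]:
        print(t,[(round(r["p"],2),np.round(r["position"],1)) for r in spotter.place_of(t,f)])
E
```

```text
pics
{'time_s': 0.0, 'q': array([ 1.16,  0.49,  1.35, -0.  ,  1.3 , -0.1 ]), 'joint_velocities': array([-0., -0., -0., -0.,  0., -0.]), 'joint_efforts': array([ -0.  , -88.22, -38.39,  -0.  ,   0.01,  -0.  ]), 'eef_pos': array([193.96, 593.75, 230.7 ]), 'tcp_rot': array([ 0.16,  0.99, -0.  , -0.  ]), 'contact_force': array([ 0.28,  0.91, -0.41]), 'wrist_torque': array([ 0.02,  0.06, -0.06]), 'gripper_force': 0.0, 'grip_width': 85.23551626895265}
scene 1 (array([1395.24, -566.79,  791.35]), array([-0.69,  0.48, -0.54]))
cask [(0.84, array([232., 181., 336., 292.]))]
bung [(0.89, array([276., 168., 292., 194.])), (0.86, array([238., 192., 252., 219.])), (0.72, array([131., 242., 163., 283.]))]
bottle [(0.6, array([162., 228., 211., 348.]))]
tumbler []
mallet [(0.95, array([416., 187., 492., 228.]))]
spare_bung [(0.73, array([276., 170., 290., 193.])), (0.54, array([386., 166., 400., 185.]))]
hole [(0.78, array([282.7, 186.1]))]
grip [(0.71, array([281.2, 176.9])), (0.46, array([340.4, 273.7]))]
foot [(0.79, array([343.9, 291.1])), (0.58, array([285.3, 198.6])), (0.54, array([247.9, 225
[... 261 characters left out ...]
162., 409., 235.]))]
bung [(0.75, array([354., 186., 366., 201.])), (0.47, array([350., 258., 367., 277.]))]
bottle [(0.72, array([436., 149., 489., 191.]))]
tumbler [(0.71, array([446., 241., 476., 264.]))]
mallet [(0.66, array([162., 142., 206., 218.]))]
spare_bung [(0.77, array([184., 241., 202., 256.]))]
hole [(0.92, array([362.4, 191.1]))]
grip [(0.61, array([365.8, 193.5])), (0.56, array([341.1, 148.7])), (0.5, array([359.6, 268.8]))]
foot [(0.51, array([337.7, 153.8])), (0.46, array([360.1, 266.6])), (0.43, array([357.7, 195.2]))]
cask []
bottle [(0.62, array([444. , 173.7]))]
mallet [(0.65, array([190.6, 181.6])), (0.38, array([360.5, 195. ]))]
tumbler [(0.85, array([453.3, 250.7]))]
```

View pics/scene0.png

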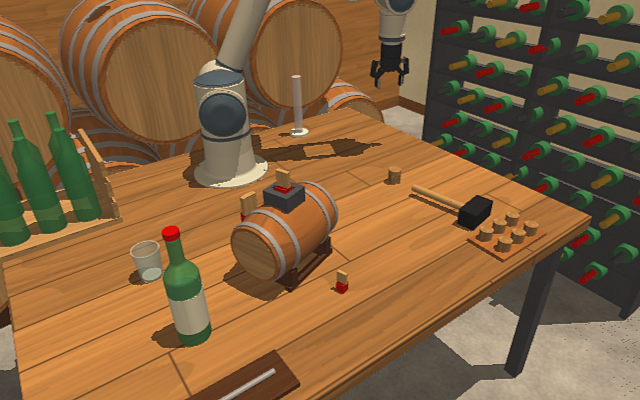

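View pics/top0.png

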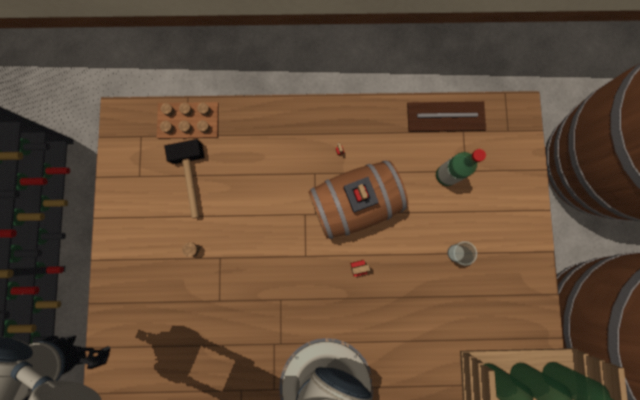

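The scene and top views show three red-and-wood bungs: one in the cask's boss (scene 283,183; top 360,192), a large one behind the cask (scene 247,207; top 360,268) and a small one in front of it (scene 342,283; top 340,150). The middle-sized one is the one in the boss. I'll check that in a close crop.

Run:
```python
from h import *
np.set_printoptions(precision=1,suppress=True)
s=optics.grab_frame("scene"); t=optics.grab_frame("top")
a=cv2.resize(s["color"][160:230,235:315,::-1],None,fx=7,fy=7,interpolation=cv2.INTER_CUBIC)[:490,:400*1]
a=cv2.resize(s["color"][163:213,255:310,::-1],(385,350),interpolation=cv2.INTER_CUBIC)
b=cv2.resize(t["color"][170:220,335:390,::-1],(385,350),interpolation=cv2.INTER_CUBIC)
cv2.imwrite("pics/crop1.png",np.hstack([a,b]))
pt=[r["position"] for r in spotter.place_of("hole",t)][0];ps=[r["position"] for r in spotter.place_of("hole",s)][0]
print("hole tri",tri([(t,pt),(s,ps)]),"top@230",atz(t,pt,230),"scene@230",atz(s,ps,230))
# cask axis from mask in top view
m=spotter.regions_of("cask",t)[0]["mask"].astype(np.uint8)
c,_=cv2.findContours(m,cv2.RETR_EXTERNAL,cv2.CHAIN_APPROX_NONE); c=max(c,key=cv2.contourArea)
P=np.array([atz(t,p,100)[:2] for p in c[:,0]],np.float32); print("rect",cv2.minAreaRect(P))
# dark boss quad
g=t["color"].astype(int)
for nm,box in(("top",(335,170,390,220)),):
    sub=g[box[1]:box[3],box[0]:box[2]]; dk=((sub.max(2)<75)&(sub.max(2)-sub.min(2)<25)).astype(np.uint8)
    dk=cv2.morphologyEx(dk,cv2.MORPH_CLOSE,np.ones((15,15)))
    c,_=cv2.findContours(dk,cv2.RETR_EXTERNAL,cv2.CHAIN_APPROX_NONE); c=max(c,key=cv2.contourArea)[:,0]+[box[0],box[1]]
    P=np.array([atz(t,p,230)[:2] for p in c],np.float32); print("boss",cv2.minAreaRect(P))
```

```text
hole tri [ 568.8 -101.9  226.9] top@230 [ 569.2 -100.1  230. ] scene@230 [ 572.5 -105.9  230. ]
rect ((570.9531860351562, -111.07232666015625), (181.10308837890625, 282.9342956542969), 19.84485626220703)
boss ((562.8180541992188, -102.36460876464844), (79.24895477294922, 70.04437255859375), 19.70530128479004)
```

View pics/crop1.png

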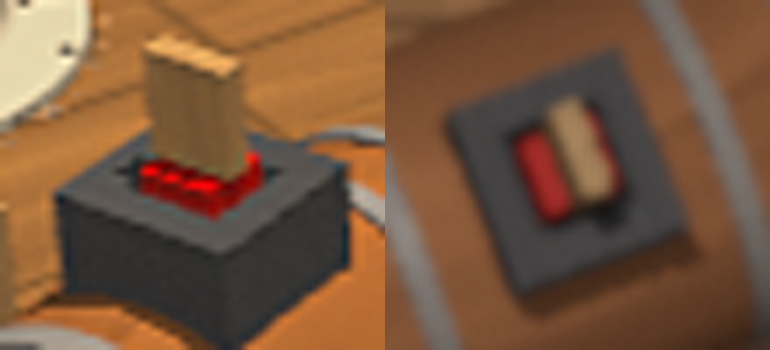

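The crop shows the chosen bung seated in the dark boss. Its board is thin along the cask's length, and the boss corners stand out in both views, so I'll fit the pose from them.

Run:
```python
from h import *
from scipy.optimize import least_squares
np.set_printoptions(precision=2,suppress=True)
s=optics.grab_frame("scene"); t=optics.grab_frame("top")
cv=lambda L,o:np.array(L,float)/7-0.43+o
T=cv([(63,112),(232,50),(305,240),(135,298)],(335,170))
S=cv([(57,192),(232,240),(350,165)],(255,163))
C=np.array([(38,36),(38,-36),(-38,-36),(-38,36)])
def world(p,L,z):
    c,q=np.cos(p[2]),np.sin(p[2]); L=np.asarray(L); return np.c_[p[0]+c*L[:,0]-q*L[:,1],p[1]+q*L[:,0]+c*L[:,1],np.full(len(L),z)]
p0=[567,-101,.345]
W=world(p0,C,230); print(proj(t,W),T); print(proj(s,W),S)
# match by nearest
def res(p,st=True,ss=True):
    r=[]
    W=world(p,C,230)
    for ok,f,O in((st,t,T),(ss,s,S)):
        if ok:
            P=proj(f,W)
            for o in O: r+=list(P[np.argmin(np.linalg.norm(P-o,axis=1))]-o)
    return np.array(r)
for a in((1,1),(1,0),(0,1)):
    k=least_squares(res,p0,args=a); print(k.x,k.x[2]*57.3,k.fun)
k=least_squares(res,p0); B=np.array([(18,6),(18,-6),(-18,-6),(-18,6)])
W=world(k.x,B,280)
print("board top scene crop px",(proj(s,W)+.43-[255,163])*7,"top crop",(proj(t,W)+.43-[335,170])*7)
```

```text
[[342.59 185.7 ]
 [367.25 176.45]
 [377.6  202.37]
 [352.77 211.8 ]] [[343.57 185.57]
 [367.71 176.71]
 [378.14 203.86]
 [353.86 212.14]]
[[304.41 185.04]
 [286.36 198.07]
 [262.05 189.1 ]
 [280.56 176.89]] [[262.71 190.  ]
 [287.71 196.86]
 [304.57 186.14]]
[ 566.84 -101.48    0.35] 20.186374354948804 [-0.86  0.31 -0.42 -0.27 -0.3  -1.56 -0.78 -0.23 -0.86 -0.79 -1.4   1.23
 -0.37 -1.14]
[ 565.62 -103.05    0.33] 18.996242151714625 [-0.1   0.39  0.54  0.32  0.12 -0.76 -0.56  0.05]
[ 568.73 -100.57    0.38] 21.5045198508307 [-0.13 -0.34 -0.15  1.37  0.29 -1.19]
board top scene crop px [[242.85  52.97]
 [221.24  67.36]
 [139.    40.5 ]
 [160.88  26.56]] top crop [[158.81 113.62]
 [188.93 102.04]
 [225.39 192.1 ]
 [195.16 203.79]]
```

Careful with the scale: shifts go in shares of 750 mm and turns go in shares of pi rad. That gives: -260 mm is -0.3467, 160 mm is 0.2133, -0.7 rad is -0.2228.

>>> play_rows --deltas '[[1, [0, 0, 0.0667], 0], [1, [0.0133, -0.0267, 0.1333], -0.0318], [1, [0.04, -0.08, 0.1867], -0.0637], [1, [0.0667, -0.1333, 0.2133], -0.0955], [1, [0.1, -0.1867, 0.2133], -0.1273], [1, [0.1267, -0.24, 0.2133], -0.1592], [1, [0.1533, -0.2933, 0.2133], -0.191], [1, [0.1867, -0.3467, 0.2133], -0.2228]]'

```text
time_s: 2.55
eef_pos: [334.3, 332.2, 391.6]
tcp_rot: [0.488, 0.873, 0.0, 0.0]
contact_force: [1.0, 0.6, -0.8]
grip_width: 85.1
gripper_force: 0.0
```

In the tool's units: -349 mm is -0.4653, 140 mm is 0.1867, -0.2 rad is -0.0637.

>>> play_rows --deltas '[[1, [0.0307, -0.0587, 0], -0.0318], [1, [0.0613, -0.1173, 0], -0.0637], [1, [0.0933, -0.1747, 0], -0.0637], [1, [0.124, -0.232, 0], -0.0637], [1, [0.1547, -0.2907, 0], -0.0637], [1, [0.1867, -0.3493, 0], -0.0637], [1, [0.2173, -0.4067, 0], -0.0637], [1, [0.248, -0.4653, 0], -0.0637]]'

```text
time_s: 3.35
eef_pos: [520.7, -16.9, 391.5]
tcp_rot: [0.571, 0.821, 0.0, 0.0]
contact_force: [1.7, 0.5, 1.7]
grip_width: 85.2
gripper_force: 0.0
```

In the tool's units: -87 mm is -0.116, -60 mm is -0.08.

>>> play_rows --deltas '[[1, [0.0307, -0.0587, 0], 0], [1, [0.0613, -0.116, 0], 0], [1, [0.0613, -0.116, -0.04], 0], [1, [0.0613, -0.116, -0.08], 0], [1, [0.0613, -0.116, -0.08], 0]]'

```text
time_s: 3.85
eef_pos: [564.4, -101.8, 327.8]
tcp_rot: [0.571, 0.821, -0.001, -0.003]
contact_force: [0.2, 0.1, 0.3]
grip_width: 85.3
gripper_force: 0.0
```

Run:
```python
from h import *
np.set_printoptions(precision=3,suppress=True)
o=env.get_obs(); print(o["time_s"],o["eef_pos"],o["tcp_rot"],o["q"])
q=o["tcp_rot"]; print("tool y deg",np.degrees(2*np.arctan2(q[1],q[0])-np.pi/2))
s=optics.grab_frame("scene"); t=optics.grab_frame("top")
a=cv2.resize(s["color"][143:213,245:322,::-1],(385,350),interpolation=cv2.INTER_CUBIC)
b=cv2.resize(t["color"][155:225,325:402,::-1],(385,350),interpolation=cv2.INTER_CUBIC)
cv2.imwrite("pics/pre.png",np.hstack([a,b]))
```

```text
3.85 [ 564.426 -101.809  327.76 ] [ 0.571  0.821 -0.001 -0.003] [-0.283  0.345  1.325  0.     1.478 -0.637]
tool y deg 20.29960517485589
```

View pics/pre.png

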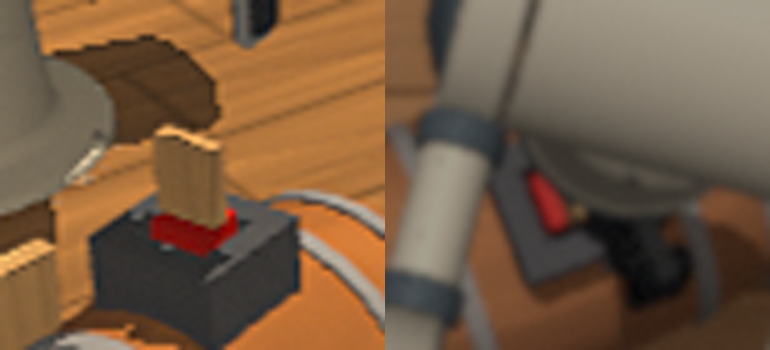

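The crop shows the fingertip at scene px (296,151), which is where calibration puts the +x finger. The gripper is centred over the board, so I'll descend around it.

In the tool's units: -86 mm is -0.1147, -70 mm is -0.0933.

>>> play_rows --deltas '[[1, [0, 0, -0.04], 0], [1, [0, 0, -0.0733], 0], [1, [0, 0, -0.0933], 0], [1, [0, 0, -0.1147], 0], [0.3, [0, 0, -0.1147], 0], [0.3, [0, 0, -0.1147], 0]]'

```text
time_s: 4.55
eef_pos: [566.9, -101.9, 247.0]
tcp_rot: [0.571, 0.821, 0.0, 0.001]
contact_force: [-0.7, -0.1, 0.6]
grip_width: 59.0
gripper_force: 0.0
```

Run:
```python
from h import *
np.set_printoptions(precision=2,suppress=True)
o=env.get_obs(); print(o["time_s"],o["eef_pos"],o["tcp_rot"],o["contact_force"],o["grip_width"])
s=optics.grab_frame("scene"); 
save(s,"low.png",(240,130,330,210),8)
```

```text
4.55 [ 566.91 -101.89  247.02] [0.57 0.82 0.   0.  ] [-0.73 -0.14  0.61] 58.95687545027467
```

View pics/low.png

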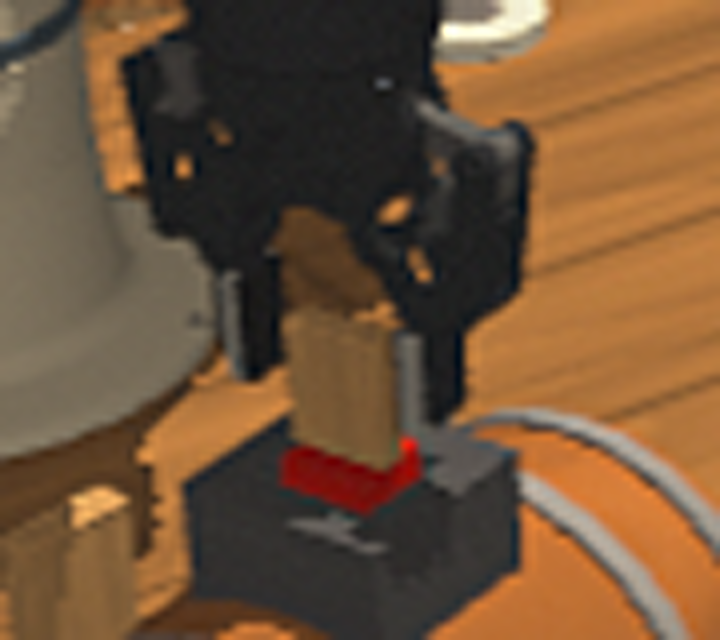

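The pads straddle the board across its 36 mm width, at low.png (250..280,330) and (410,380). I'll close in small steps and watch the force.

>>> play_rows --deltas '[[0.1, [0, 0, 0], 0], [0.0, [0, 0, 0], 0], [-0.05, [0, 0, 0], 0], [-0.08, [0, 0, 0], 0], [-0.1, [0, 0, 0], 0], [-0.1, [0, 0, 0], 0]]'

```text
time_s: 5.2
eef_pos: [567.1, -101.8, 245.9]
tcp_rot: [0.571, 0.821, 0.001, 0.001]
contact_force: [5.9, 4.3, 3.1]
grip_width: 38.2
gripper_force: 3.2
```

In the tool's units: 1 mm is 0.0013, 0.4 mm is 0.0005.

>>> play_rows --deltas '[[-0.1, [0.0013, 0.0005, 0], 0], [-0.12, [0.0013, 0.0005, 0], 0], [-0.12, [0.0013, 0.0005, 0], 0]]'

```text
time_s: 5.5
eef_pos: [567.6, -101.5, 245.5]
tcp_rot: [0.571, 0.821, 0.0, 0.0]
contact_force: [5.3, 1.9, 3.5]
grip_width: 37.7
gripper_force: 2.7
```

In the tool's units: 0.8 mm is 0.0011, 0.3 mm is 0.0004.

>>> play_rows --deltas '[[-0.14, [0.0011, 0.0004, 0], 0], [-0.15, [0.0011, 0.0004, 0], 0], [-0.15, [0.0011, 0.0004, 0], 0]]'

```text
time_s: 5.8
eef_pos: [568.1, -101.2, 245.3]
tcp_rot: [0.571, 0.821, 0.0, 0.0]
contact_force: [4.4, 0.9, 1.8]
grip_width: 36.1
gripper_force: 2.4
```

In the tool's units: 0.5 mm is 0.0007, 0.2 mm is 0.0003.

>>> play_rows --deltas '[[-0.16, [0.0007, 0.0003, 0], 0], [-0.17, [0.0007, 0.0003, 0], 0], [-0.17, [0.0007, 0.0003, 0], 0]]'

```text
time_s: 6.1
eef_pos: [568.4, -101.1, 245.4]
tcp_rot: [0.571, 0.821, -0.0, 0.0]
contact_force: [1.8, 0.2, 5.2]
grip_width: 35.5
gripper_force: 16.1
```

In the tool's units: 7 mm is 0.0093, -2.6 mm is -0.0035.

>>> play_rows --deltas '[[-0.17, [-0.0008, 0.0023, 0.0003], 0], [-0.17, [-0.0016, 0.0045, 0.0004], 0], [-0.17, [-0.0025, 0.0069, 0.0005], 0], [-0.17, [-0.0035, 0.0093, 0.0007], 0], [-0.17, [-0.0035, 0.0093, 0.0007], 0]]'

```text
time_s: 6.6
eef_pos: [566.1, -95.0, 245.8]
tcp_rot: [0.571, 0.821, -0.001, 0.001]
contact_force: [4.5, -7.8, 1.4]
grip_width: 35.7
gripper_force: 16.3
```

Run:
```python
from h import *
np.set_printoptions(precision=2,suppress=True)
o=env.get_obs(); print(o["time_s"],o["eef_pos"],o["contact_force"],o["wrist_torque"],o["grip_width"],o["gripper_force"])
s=optics.grab_frame("scene"); 
save(s,"rock1.png",(240,130,330,210),8)
```

```text
6.6 [566.07 -95.03 245.85] [ 4.5  -7.81  1.42] [-1.25 -0.85 -0.02] 35.67042724615043 16.307018995285034
```

View pics/rock1.png

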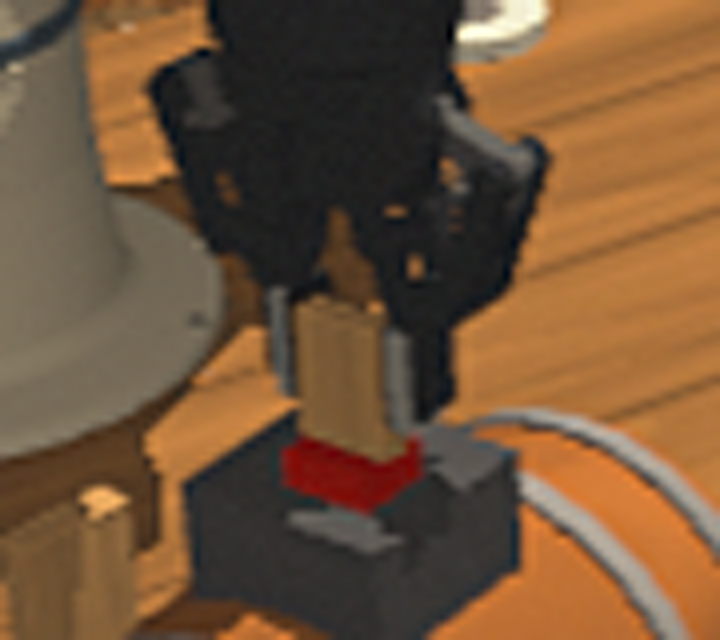

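The board now leans toward +y, with its top shifted about 12 px right while the shank is unchanged. Rotating in the pads works, so I'll swing the other way.

In the tool's units: -14.2 mm is -0.0189, -11.5 mm is -0.0153.

>>> play_rows --deltas '[[-0.17, [0.0011, -0.0029, 0.0004], 0], [-0.17, [0.0021, -0.006, 0.0008], 0], [-0.17, [0.0032, -0.0091, 0.0011], 0], [-0.17, [0.0043, -0.012, 0.0013], 0], [-0.17, [0.0056, -0.0153, 0.0013], 0], [-0.17, [0.0069, -0.0189, 0.0013], 0], [-0.17, [0.0069, -0.0189, 0.0013], 0]]'

```text
time_s: 7.35
eef_pos: [570.1, -107.1, 246.2]
tcp_rot: [0.571, 0.821, 0.0, -0.002]
contact_force: [-0.6, 9.0, 1.0]
grip_width: 36.0
gripper_force: 16.5
```

In the tool's units: 14.2 mm is 0.0189, 11.5 mm is 0.0153.

>>> play_rows --deltas '[[-0.17, [-0.0011, 0.0029, 0.0007], 0], [-0.17, [-0.0021, 0.006, 0.0013], 0], [-0.17, [-0.0032, 0.0091, 0.002], 0], [-0.17, [-0.0043, 0.012, 0.002], 0], [-0.17, [-0.0056, 0.0153, 0.002], 0], [-0.17, [-0.0069, 0.0189, 0.002], 0], [-0.17, [-0.0069, 0.0189, 0.002], 0]]'

```text
time_s: 8.05
eef_pos: [565.6, -94.3, 247.9]
tcp_rot: [0.571, 0.821, -0.0, 0.0]
contact_force: [4.5, -3.5, -4.7]
grip_width: 36.2
gripper_force: 16.2
```

In the tool's units: -14.2 mm is -0.0189, -4.5 mm is -0.006.

>>> play_rows --deltas '[[-0.17, [0.0011, -0.0029, 0.0007], 0], [-0.17, [0.0021, -0.006, 0.0013], 0], [-0.17, [0.0032, -0.0091, 0.002], 0], [-0.17, [0.0043, -0.012, 0.0027], 0], [-0.17, [0.0056, -0.0153, 0.0027], 0], [-0.17, [0.0069, -0.0189, 0.0027], 0], [-0.17, [0.0069, -0.0189, 0.0027], 0]]'

```text
time_s: 8.75
eef_pos: [570.3, -107.7, 249.6]
tcp_rot: [0.571, 0.821, 0.0, -0.001]
contact_force: [2.0, 4.5, -5.4]
grip_width: 35.7
gripper_force: 15.9
```

In the tool's units: 14.2 mm is 0.0189, 4.5 mm is 0.006.

>>> play_rows --deltas '[[-0.17, [-0.0011, 0.0029, 0.0007], 0], [-0.17, [-0.0021, 0.006, 0.0013], 0], [-0.17, [-0.0032, 0.0091, 0.002], 0], [-0.17, [-0.0043, 0.012, 0.0027], 0], [-0.17, [-0.0056, 0.0153, 0.0027], 0], [-0.17, [-0.0069, 0.0189, 0.0027], 0], [-0.17, [-0.0069, 0.0189, 0.0027], 0]]'

```text
time_s: 9.45
eef_pos: [565.7, -94.3, 252.2]
tcp_rot: [0.571, 0.821, -0.0, 0.0]
contact_force: [2.5, -3.6, -5.5]
grip_width: 35.4
gripper_force: 15.4
```

Run:
```python
from h import *
s=optics.grab_frame("scene"); 
save(s,"rock2.png",(240,130,330,210),8)
```

```text
(no output)
```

View pics/rock2.png

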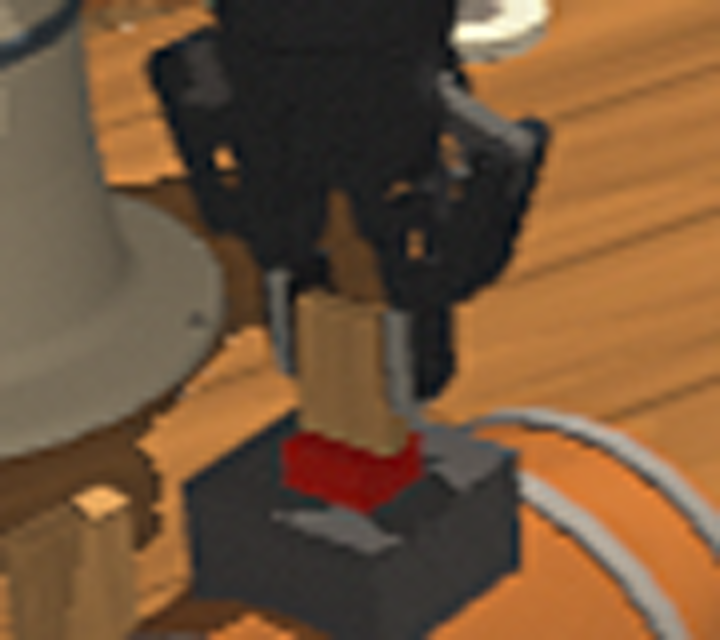

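The board top has risen about 4 mm against about 6 mm for the pads, so there is some slip. I'll grip slightly firmer and lift less per swing.

>>> play_rows --deltas '[[-0.176, [0.0011, -0.0029, 0.0004], 0], [-0.176, [0.0021, -0.006, 0.0008], 0], [-0.176, [0.0032, -0.0091, 0.0012], 0], [-0.176, [0.0043, -0.012, 0.0016], 0], [-0.176, [0.0056, -0.0153, 0.0019], 0], [-0.176, [0.0069, -0.0189, 0.0019], 0], [-0.176, [0.0069, -0.0189, 0.0019], 0]]'

```text
time_s: 10.2
eef_pos: [570.6, -107.6, 253.4]
tcp_rot: [0.571, 0.821, 0.0, -0.001]
contact_force: [0.9, 5.2, -5.0]
grip_width: 35.4
gripper_force: 21.5
```

>>> play_rows --deltas '[[-0.176, [-0.0011, 0.0029, 0.0004], 0], [-0.176, [-0.0021, 0.006, 0.0008], 0], [-0.176, [-0.0032, 0.0091, 0.0012], 0], [-0.176, [-0.0043, 0.012, 0.0016], 0], [-0.176, [-0.0056, 0.0153, 0.0019], 0], [-0.176, [-0.0069, 0.0189, 0.0019], 0], [-0.176, [-0.0069, 0.0189, 0.0019], 0]]'

```text
time_s: 10.9
eef_pos: [565.9, -94.3, 255.2]
tcp_rot: [0.571, 0.821, -0.0, 0.0]
contact_force: [2.5, -4.7, -7.1]
grip_width: 35.5
gripper_force: 21.2
```

In the tool's units: -14.2 mm is -0.0189, -11.5 mm is -0.0153.

>>> play_rows --deltas '[[-0.176, [0.0011, -0.0029, 0.0004], 0], [-0.176, [0.0021, -0.006, 0.0008], 0], [-0.176, [0.0032, -0.0091, 0.0012], 0], [-0.176, [0.0043, -0.012, 0.0016], 0], [-0.176, [0.0056, -0.0153, 0.0019], 0], [-0.176, [0.0069, -0.0189, 0.0019], 0], [-0.176, [0.0069, -0.0189, 0.0019], 0]]'

```text
time_s: 11.6
eef_pos: [570.6, -107.7, 256.3]
tcp_rot: [0.571, 0.821, 0.0, -0.001]
contact_force: [-0.0, 5.3, -4.9]
grip_width: 35.6
gripper_force: 20.9
```

In the tool's units: 14.2 mm is 0.0189, 11.5 mm is 0.0153.

>>> play_rows --deltas '[[-0.176, [-0.0011, 0.0029, 0.0004], 0], [-0.176, [-0.0021, 0.006, 0.0008], 0], [-0.176, [-0.0032, 0.0091, 0.0012], 0], [-0.176, [-0.0043, 0.012, 0.0016], 0], [-0.176, [-0.0056, 0.0153, 0.0019], 0], [-0.176, [-0.0069, 0.0189, 0.0019], 0], [-0.176, [-0.0069, 0.0189, 0.0019], 0]]'

```text
time_s: 12.3
eef_pos: [565.9, -94.3, 258.1]
tcp_rot: [0.571, 0.821, -0.0, 0.001]
contact_force: [2.4, -3.5, -5.7]
grip_width: 35.3
gripper_force: 20.5
```

Run:
```python
from h import *
s=optics.grab_frame("scene"); 
save(s,"rock3.png",(240,130,330,210),8)
```

```text
(no output)
```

View pics/rock3.png

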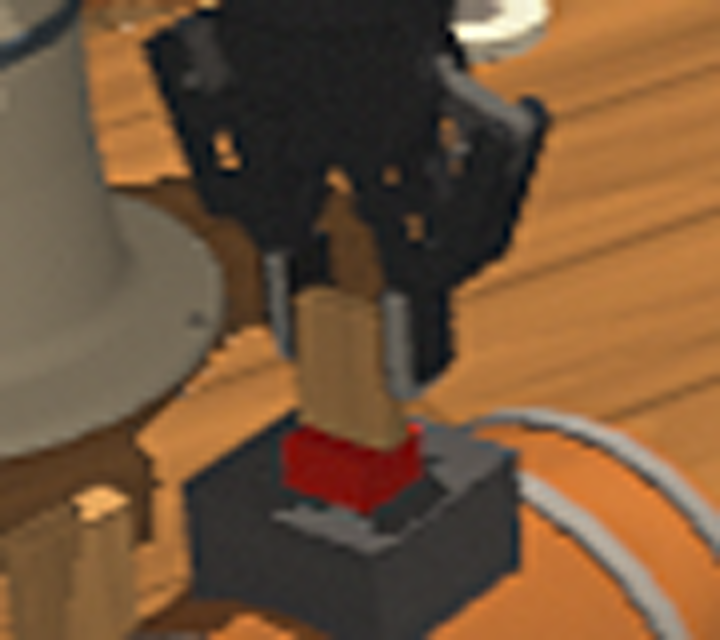

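The bung has risen about 5.5 mm, but the pads have slid about 6 mm up the board. I'll centre, re-grip lower and go on.

In the tool's units: -11 mm is -0.0147, -7.1 mm is -0.0095.

>>> play_rows --deltas '[[-0.176, [0.0017, -0.0047, 0], 0], [-0.176, [0.0035, -0.0095, 0], 0], [-0.1, [0.0035, -0.0095, 0], 0], [-0.05, [0.0035, -0.0095, 0], 0], [-0.05, [0.0035, -0.0095, -0.0053], 0], [-0.05, [0.0035, -0.0095, -0.0107], 0], [-0.05, [0.0035, -0.0095, -0.0147], 0], [-0.1, [0.0035, -0.0095, -0.0147], 0]]'

```text
time_s: 13.15
eef_pos: [568.1, -101.0, 246.2]
tcp_rot: [0.571, 0.821, -0.0, -0.0]
contact_force: [0.6, 0.8, 0.2]
grip_width: 38.6
gripper_force: 0.0
```

>>> play_rows --deltas '[[-0.13, [0, 0, 0], 0], [-0.15, [0, 0, 0], 0], [-0.16, [0, 0, 0], 0], [-0.165, [0, 0, 0], 0], [-0.17, [0, 0, 0], 0], [-0.174, [0, 0, 0], 0], [-0.174, [0, 0, 0], 0]]'

```text
time_s: 13.85
eef_pos: [568.5, -101.1, 247.0]
tcp_rot: [0.571, 0.821, 0.0, 0.0]
contact_force: [-0.5, 0.5, 2.4]
grip_width: 35.8
gripper_force: 21.7
```

In the tool's units: 8.5 mm is 0.0113, -3.1 mm is -0.0041.

>>> play_rows --deltas '[[-0.174, [-0.0011, 0.0028, 0.0003], 0], [-0.174, [-0.002, 0.0056, 0.0005], 0], [-0.174, [-0.0031, 0.0085, 0.0009], 0], [-0.174, [-0.0041, 0.0113, 0.0013], 0], [-0.174, [-0.0041, 0.0113, 0.0013], 0]]'

```text
time_s: 14.35
eef_pos: [565.3, -93.0, 247.5]
tcp_rot: [0.571, 0.821, -0.0, 0.0]
contact_force: [3.8, -4.9, -6.1]
grip_width: 35.7
gripper_force: 22.0
```

In the tool's units: -17 mm is -0.0227, -14.2 mm is -0.0189.

>>> play_rows --deltas '[[-0.174, [0.0013, -0.0037, 0.0003], 0], [-0.174, [0.0028, -0.0076, 0.0005], 0], [-0.174, [0.0041, -0.0113, 0.0008], 0], [-0.174, [0.0055, -0.0151, 0.0011], 0], [-0.174, [0.0069, -0.0189, 0.0013], 0], [-0.174, [0.0083, -0.0227, 0.0016], 0], [-0.174, [0.0083, -0.0227, 0.0016], 0]]'

```text
time_s: 15.05
eef_pos: [571.0, -108.9, 248.4]
tcp_rot: [0.571, 0.821, 0.0, -0.001]
contact_force: [1.3, 5.8, -4.7]
grip_width: 35.8
gripper_force: 21.7
```

In the tool's units: 17 mm is 0.0227, 14.2 mm is 0.0189.

>>> play_rows --deltas '[[-0.174, [-0.0013, 0.0037, 0.0003], 0], [-0.174, [-0.0028, 0.0076, 0.0005], 0], [-0.174, [-0.0041, 0.0113, 0.0008], 0], [-0.174, [-0.0055, 0.0151, 0.0011], 0], [-0.174, [-0.0069, 0.0189, 0.0013], 0], [-0.174, [-0.0083, 0.0227, 0.0016], 0], [-0.174, [-0.0083, 0.0227, 0.0016], 0]]'

```text
time_s: 15.75
eef_pos: [565.4, -93.0, 250.2]
tcp_rot: [0.571, 0.821, -0.0, 0.0]
contact_force: [3.0, -3.7, -7.0]
grip_width: 35.5
gripper_force: 21.2
```

In the tool's units: -17 mm is -0.0227, -14.2 mm is -0.0189.

>>> play_rows --deltas '[[-0.174, [0.0013, -0.0037, 0.0003], 0], [-0.174, [0.0028, -0.0076, 0.0005], 0], [-0.174, [0.0041, -0.0113, 0.0008], 0], [-0.174, [0.0055, -0.0151, 0.0011], 0], [-0.174, [0.0069, -0.0189, 0.0013], 0], [-0.174, [0.0083, -0.0227, 0.0016], 0], [-0.174, [0.0083, -0.0227, 0.0016], 0]]'

```text
time_s: 16.45
eef_pos: [571.1, -109.0, 251.1]
tcp_rot: [0.571, 0.821, 0.0, -0.001]
contact_force: [-0.4, 5.8, -4.8]
grip_width: 35.7
gripper_force: 21.1
```

In the tool's units: 17 mm is 0.0227, 14.2 mm is 0.0189.

>>> play_rows --deltas '[[-0.174, [-0.0013, 0.0037, 0.0003], 0], [-0.174, [-0.0028, 0.0076, 0.0005], 0], [-0.174, [-0.0041, 0.0113, 0.0008], 0], [-0.174, [-0.0055, 0.0151, 0.0011], 0], [-0.174, [-0.0069, 0.0189, 0.0013], 0], [-0.174, [-0.0083, 0.0227, 0.0016], 0], [-0.174, [-0.0083, 0.0227, 0.0016], 0]]'

```text
time_s: 17.15
eef_pos: [565.4, -92.9, 252.8]
tcp_rot: [0.571, 0.821, -0.0, 0.001]
contact_force: [2.9, -3.7, -6.1]
grip_width: 35.5
gripper_force: 20.6
```

```bash
cat > meas.py <<'E'
from h import *
# red shank and wood board extents along the board's image column band, scene view
s=optics.grab_frame("scene"); c=s["color"].astype(int)[160:200,268:300]
red=(c[...,0]>70)&(c[...,1]<45)&(c[...,2]<45); ys,xs=np.nonzero(red)
print("red px",len(ys),"rows",160+ys.min(),160+ys.max(),"cols",268+xs.min(),268+xs.max())
for x in range(xs.min(),xs.max()+1,3):
    y=ys[xs==x]; print(268+x,160+y.min(),160+y.max(),end=" | ")
print(); print([(round(r["p"],2),np.round(r["position"],1)) for r in spotter.place_of("foot",s)],[(round(r["p"],2),np.round(r["extent"],1)) for r in spotter.look_for("bung",s)])
E
python3 meas.py
python3 - <<'E'
import cv2,numpy as np
for n in("low","rock1","rock2","rock3"):
    c=cv2.resize(cv2.imread(f"pics/{n}.png"),None,fx=.125,fy=.125,interpolation=cv2.INTER_AREA)[30:70,28:60,::-1].astype(int)
    print(n,((c[...,0]>70)&(c[...,1]<45)&(c[...,2]<45)).sum())
E
```

```text
red px 148 rows 183 193 cols 275 293
275 184 190 | 278 183 191 | 281 184 192 | 284 185 193 | 287 186 192 | 290 185 190 | 293 188 188 | 
[(0.71, array([283.6, 198.3]))] [(0.57, array([240.1, 192.2, 254.7, 222.5])), (0.56, array([273.5, 167.6, 289.3, 191.6])), (0.5, array([334.8, 269.2, 349.2, 294.1]))]
low 95
rock1 109
rock2 123
rock3 133
```

In the tool's units: -18.3 mm is -0.0244, 6.7 mm is 0.0089.

>>> play_rows --deltas '[[-0.174, [0.0015, -0.0041, 0.0003], 0], [-0.174, [0.0029, -0.0081, 0.0005], 0], [-0.174, [0.0044, -0.0123, 0.0008], 0], [-0.174, [0.006, -0.0163, 0.0011], 0], [-0.174, [0.0075, -0.0204, 0.0013], 0], [-0.174, [0.0089, -0.0244, 0.0016], 0], [-0.174, [0.0089, -0.0244, 0.0016], 0]]'

```text
time_s: 18.0
eef_pos: [571.6, -110.3, 253.6]
tcp_rot: [0.571, 0.821, 0.0, -0.001]
contact_force: [0.2, 6.0, -4.5]
grip_width: 35.8
gripper_force: 20.4
```

>>> play_rows --deltas '[[-0.174, [-0.0016, 0.0044, 0.0003], 0], [-0.174, [-0.0032, 0.0088, 0.0005], 0], [-0.174, [-0.0048, 0.0131, 0.0008], 0], [-0.174, [-0.0064, 0.0175, 0.0011], 0], [-0.174, [-0.008, 0.0219, 0.0013], 0], [-0.174, [-0.0096, 0.0263, 0.0016], 0], [-0.174, [-0.0096, 0.0263, 0.0016], 0]]'

```text
time_s: 18.7
eef_pos: [564.9, -91.3, 255.2]
tcp_rot: [0.571, 0.821, -0.0, 0.0]
contact_force: [2.5, -4.1, -5.8]
grip_width: 35.7
gripper_force: 20.0
```

In the tool's units: -19.7 mm is -0.0263, -16.4 mm is -0.0219.

>>> play_rows --deltas '[[-0.174, [0.0016, -0.0044, 0.0003], 0], [-0.174, [0.0032, -0.0088, 0.0005], 0], [-0.174, [0.0048, -0.0131, 0.0008], 0], [-0.174, [0.0064, -0.0175, 0.0011], 0], [-0.174, [0.008, -0.0219, 0.0013], 0], [-0.174, [0.0096, -0.0263, 0.0016], 0], [-0.174, [0.0096, -0.0263, 0.0016], 0]]'

```text
time_s: 19.4
eef_pos: [571.7, -110.5, 256.0]
tcp_rot: [0.571, 0.821, 0.0, -0.001]
contact_force: [-0.8, 4.7, -5.1]
grip_width: 35.8
gripper_force: 19.8
```

In the tool's units: 19.7 mm is 0.0263, 16.4 mm is 0.0219.

>>> play_rows --deltas '[[-0.174, [-0.0016, 0.0044, 0.0003], 0], [-0.174, [-0.0032, 0.0088, 0.0005], 0], [-0.174, [-0.0048, 0.0131, 0.0008], 0], [-0.174, [-0.0064, 0.0175, 0.0011], 0], [-0.174, [-0.008, 0.0219, 0.0013], 0], [-0.174, [-0.0096, 0.0263, 0.0016], 0], [-0.174, [-0.0096, 0.0263, 0.0016], 0]]'

```text
time_s: 20.1
eef_pos: [564.8, -91.3, 257.6]
tcp_rot: [0.571, 0.821, -0.0, 0.0]
contact_force: [2.3, -2.5, -6.1]
grip_width: 35.4
gripper_force: 19.4
```

```bash
python3 meas.py
```

```text
red px 151 rows 182 193 cols 275 292
275 184 187 | 278 182 191 | 281 183 192 | 284 184 193 | 287 185 192 | 290 184 190 | 
[(0.82, array([284.1, 196.9])), (0.74, array([248.5, 227.3])), (0.6, array([340.3, 288.1]))] [(0.69, array([336.5, 269.5, 348.5, 292.8])), (0.59, array([273.6, 161.5, 292.1, 195. ])), (0.57, array([239.7, 192.8, 255.4, 220.3]))]
```

In the tool's units: -9.9 mm is -0.0132, 3.6 mm is 0.0048.

>>> play_rows --deltas '[[-0.174, [0.0016, -0.0044, 0], 0], [-0.174, [0.0032, -0.0088, 0], 0], [-0.174, [0.0048, -0.0132, 0], 0], [-0.1, [0.0048, -0.0132, 0], 0], [-0.05, [0.0048, -0.0132, 0], 0], [-0.05, [0.0048, -0.0132, -0.004], 0], [-0.05, [0.0048, -0.0132, -0.008], 0], [-0.07, [0.0048, -0.0132, -0.012], 0]]'

```text
time_s: 21.05
eef_pos: [568.3, -101.0, 248.1]
tcp_rot: [0.571, 0.821, -0.0, -0.0]
contact_force: [0.5, -0.1, -0.6]
grip_width: 39.4
gripper_force: 0.0
```

```bash
cat > rise.py <<'E'
from h import *
# upright bung assumed at hole centre: wood/red edge on the -y face, compared with projected model, sub-pixel
s=optics.grab_frame("scene"); c=s["color"].astype(float); H=np.array([568,-101.5]); a=np.radians(20.2)
X=np.array([np.cos(a),np.sin(a)]); Y=np.array([-np.sin(a),np.cos(a)])
E=lambda x,y,z: proj(s,[*(H+x*X+y*Y),z])[0]
g=c[...,1]/c[...,0].clip(1)
for x in(-9,-6,-3,0,3,6,9):
    # shank's -y face: bottom visible edge at boss mouth z=230, top edge z=236+r
    z=np.arange(225,275,.25); p=np.array([E(x,-15,k) for k in z]).astype(np.float32)
    v=cv2.remap((c[...,0]-2*c[...,1]).astype(np.float32),p[:,0].reshape(1,-1),p[:,1].reshape(1,-1),cv2.INTER_LINEAR)[0]
    on=z[v>0.5*v.max()]; print(x,"red from",on.min(),"to",on.max(),round(float(v.max())))
E
python3 rise.py
```

```text
-9 red from 225.75 to 245.5 96
-6 red from 225.0 to 248.25 94
-3 red from 225.5 to 249.0 94
0 red from 226.0 to 248.0 91
3 red from 225.25 to 248.5 100
6 red from 225.25 to 249.25 93
9 red from 226.0 to 248.25 97
```

>>> play_rows --deltas '[[-0.13, [0, 0, 0], 0], [-0.15, [0, 0, 0], 0], [-0.16, [0, 0, 0], 0], [-0.165, [0, 0, 0], 0], [-0.17, [0, 0, 0], 0], [-0.174, [0, 0, 0], 0]]'

```text
time_s: 21.7
eef_pos: [568.4, -101.1, 248.6]
tcp_rot: [0.571, 0.821, 0.0, 0.0]
contact_force: [0.9, 1.7, 1.0]
grip_width: 35.5
gripper_force: 22.1
```

```bash
sed -e 's/^s=optics.*/import sys\ns=optics.grab_frame("scene")\nif len(sys.argv)>1:\n    s=dict(s); k=np.zeros((400,640,3),np.uint8); k[130:210,240:330]=cv2.resize(cv2.imread("pics\/"+sys.argv[1]),(90,80),interpolation=cv2.INTER_AREA)[...,::-1]; s["color"]=k\nc=s["color"].astype(float); H=np.array([568,-101.5]); a=np.radians(20.2); R=[]/' -e 's/print(x.*/R.append([on.min(),on.max()])/' rise.py > rise2.py; echo 'print("median red lo,hi",np.median(R,axis=0))'>>rise2.py; python3 rise2.py low.png; python3 rise2.py
```

```text
median red lo,hi [225.5 241. ]
median red lo,hi [225.5  248.25]
```

In the tool's units: 8.5 mm is 0.0113, 6.4 mm is 0.0085.

>>> play_rows --deltas '[[-0.174, [-0.0011, 0.0028, 0.0004], 0], [-0.174, [-0.002, 0.0056, 0.0009], 0], [-0.174, [-0.0031, 0.0085, 0.0015], 0], [-0.174, [-0.0041, 0.0113, 0.002], 0]]'

```text
time_s: 22.2
eef_pos: [565.3, -93.2, 249.4]
tcp_rot: [0.571, 0.821, -0.001, 0.0]
contact_force: [4.9, -5.9, -12.4]
grip_width: 35.4
gripper_force: 22.1
```

In the tool's units: -17 mm is -0.0227, -14.2 mm is -0.0189.

>>> play_rows --deltas '[[-0.174, [0.0013, -0.0037, 0.0005], 0], [-0.174, [0.0028, -0.0076, 0.0011], 0], [-0.174, [0.0041, -0.0113, 0.0016], 0], [-0.174, [0.0055, -0.0151, 0.0021], 0], [-0.174, [0.0069, -0.0189, 0.0027], 0], [-0.174, [0.0083, -0.0227, 0.0033], 0]]'

```text
time_s: 22.8
eef_pos: [570.7, -108.7, 251.6]
tcp_rot: [0.571, 0.821, 0.0, -0.002]
contact_force: [-0.5, 6.6, -11.4]
grip_width: 35.7
gripper_force: 21.7
```

In the tool's units: 17 mm is 0.0227, 14.2 mm is 0.0189.

>>> play_rows --deltas '[[-0.174, [-0.0013, 0.0037, 0.0005], 0], [-0.174, [-0.0028, 0.0076, 0.0011], 0], [-0.174, [-0.0041, 0.0113, 0.0016], 0], [-0.174, [-0.0055, 0.0151, 0.0021], 0], [-0.174, [-0.0069, 0.0189, 0.0027], 0], [-0.174, [-0.0083, 0.0227, 0.0033], 0]]'

```text
time_s: 23.4
eef_pos: [565.3, -93.1, 254.7]
tcp_rot: [0.571, 0.821, -0.0, 0.0]
contact_force: [4.1, -6.9, -13.6]
grip_width: 35.5
gripper_force: 20.9
```

In the tool's units: -17 mm is -0.0227, 4.1 mm is 0.0055.

>>> play_rows --deltas '[[-0.174, [0.0013, -0.0037, 0.0005], 0], [-0.174, [0.0028, -0.0076, 0.0011], 0], [-0.174, [0.0041, -0.0113, 0.0016], 0], [-0.174, [0.0055, -0.0151, 0.0021], 0], [-0.174, [0.0069, -0.0189, 0.0027], 0], [-0.174, [0.0083, -0.0227, 0.0033], 0]]'

```text
time_s: 24.0
eef_pos: [571.0, -109.0, 257.1]
tcp_rot: [0.571, 0.821, 0.0, -0.001]
contact_force: [-0.4, 6.9, -11.3]
grip_width: 35.6
gripper_force: 20.3
```

In the tool's units: 8.5 mm is 0.0113, 6.4 mm is 0.0085.

>>> play_rows --deltas '[[-0.174, [-0.0011, 0.0028, 0.0004], 0], [-0.174, [-0.002, 0.0056, 0.0008], 0], [-0.174, [-0.0031, 0.0085, 0.0012], 0], [-0.174, [-0.0041, 0.0113, 0.0016], 0], [-0.174, [-0.0041, 0.0113, 0.0016], 0]]'

```text
time_s: 24.5
eef_pos: [568.5, -101.1, 259.0]
tcp_rot: [0.571, 0.821, -0.0, 0.0]
contact_force: [1.8, -3.4, -9.0]
grip_width: 35.5
gripper_force: 20.2
```

```bash
python3 rise2.py
```

```text
median red lo,hi [225.5  251.25]
```

Rise is now about 10 mm. I'll re-grip lower and repeat.

In the tool's units: -8 mm is -0.0107, -4 mm is -0.0053.

>>> play_rows --deltas '[[-0.1, [0, 0, 0], 0], [-0.05, [0, 0, 0], 0], [-0.05, [0, 0, -0.0053], 0], [-0.05, [0, 0, -0.0107], 0], [-0.1, [0, 0, -0.0107], 0], [-0.13, [0, 0, -0.0107], 0], [-0.15, [0, 0, -0.0107], 0], [-0.16, [0, 0, -0.0107], 0]]'

```text
time_s: 25.35
eef_pos: [568.5, -101.1, 250.8]
tcp_rot: [0.571, 0.821, 0.0, 0.0]
contact_force: [0.5, -0.0, -0.6]
grip_width: 35.8
gripper_force: 4.6
```

In the tool's units: 8.5 mm is 0.0113, 6.4 mm is 0.0085.

>>> play_rows --deltas '[[-0.165, [0, 0, 0], 0], [-0.17, [0, 0, 0], 0], [-0.174, [0, 0, 0], 0], [-0.174, [-0.0011, 0.0028, 0.0004], 0], [-0.174, [-0.002, 0.0056, 0.0009], 0], [-0.174, [-0.0031, 0.0085, 0.0015], 0], [-0.174, [-0.0041, 0.0113, 0.002], 0]]'

```text
time_s: 26.05
eef_pos: [565.3, -93.1, 251.6]
tcp_rot: [0.571, 0.821, -0.0, 0.0]
contact_force: [4.6, -6.6, -11.3]
grip_width: 35.7
gripper_force: 22.3
```

In the tool's units: -17 mm is -0.0227, -11.3 mm is -0.0151.

>>> play_rows --deltas '[[-0.174, [0.0013, -0.0037, 0.0004], 0], [-0.174, [0.0028, -0.0076, 0.0008], 0], [-0.174, [0.0041, -0.0113, 0.0012], 0], [-0.174, [0.0055, -0.0151, 0.0016], 0], [-0.174, [0.0069, -0.0189, 0.002], 0], [-0.174, [0.0083, -0.0227, 0.0024], 0]]'

```text
time_s: 26.65
eef_pos: [570.9, -108.8, 253.3]
tcp_rot: [0.571, 0.821, 0.0, -0.001]
contact_force: [0.3, 7.2, -9.0]
grip_width: 36.1
gripper_force: 22.1
```

In the tool's units: 17 mm is 0.0227, 14.2 mm is 0.0189.

>>> play_rows --deltas '[[-0.174, [-0.0013, 0.0037, 0.0004], 0], [-0.174, [-0.0028, 0.0076, 0.0008], 0], [-0.174, [-0.0041, 0.0113, 0.0012], 0], [-0.174, [-0.0055, 0.0151, 0.0016], 0], [-0.174, [-0.0069, 0.0189, 0.002], 0], [-0.174, [-0.0083, 0.0227, 0.0024], 0]]'

```text
time_s: 27.25
eef_pos: [565.4, -93.0, 255.7]
tcp_rot: [0.571, 0.821, -0.0, 0.001]
contact_force: [3.6, -5.4, -10.6]
grip_width: 36.0
gripper_force: 21.4
```

In the tool's units: -17 mm is -0.0227, -14.2 mm is -0.0189.

>>> play_rows --deltas '[[-0.174, [0.0013, -0.0037, 0.0004], 0], [-0.174, [0.0028, -0.0076, 0.0008], 0], [-0.174, [0.0041, -0.0113, 0.0012], 0], [-0.174, [0.0055, -0.0151, 0.0016], 0], [-0.174, [0.0069, -0.0189, 0.002], 0], [-0.174, [0.0083, -0.0227, 0.0024], 0]]'

```text
time_s: 27.85
eef_pos: [571.1, -109.0, 257.3]
tcp_rot: [0.571, 0.821, 0.0, -0.001]
contact_force: [-0.2, 6.4, -7.7]
grip_width: 35.5
gripper_force: 21.0
```

In the tool's units: 8.5 mm is 0.0113, 6.4 mm is 0.0085.

>>> play_rows --deltas '[[-0.174, [-0.0011, 0.0028, 0.0004], 0], [-0.174, [-0.002, 0.0056, 0.0008], 0], [-0.174, [-0.0031, 0.0085, 0.0011], 0], [-0.174, [-0.0041, 0.0113, 0.0013], 0], [-0.174, [-0.0041, 0.0113, 0.0013], 0]]'

```text
time_s: 28.35
eef_pos: [568.5, -101.0, 258.8]
tcp_rot: [0.571, 0.821, -0.0, 0.0]
contact_force: [2.0, -2.3, -6.6]
grip_width: 36.1
gripper_force: 20.9
```

```bash
python3 rise2.py
```

```text
median red lo,hi [225.5  253.25]
```

In the tool's units: -6.5 mm is -0.0087, -4 mm is -0.0053.

>>> play_rows --deltas '[[-0.1, [0, 0, 0], 0], [-0.05, [0, 0, 0], 0], [-0.05, [0, 0, -0.0053], 0], [-0.05, [0, 0, -0.0087], 0], [-0.1, [0, 0, -0.0087], 0], [-0.13, [0, 0, -0.0087], 0], [-0.15, [0, 0, -0.0087], 0], [-0.16, [0, 0, -0.0087], 0]]'

```text
time_s: 29.2
eef_pos: [568.5, -101.1, 252.2]
tcp_rot: [0.571, 0.821, 0.0, 0.0]
contact_force: [0.2, 0.6, -0.7]
grip_width: 36.2
gripper_force: 6.0
```

In the tool's units: 8.5 mm is 0.0113, 6.4 mm is 0.0085.

>>> play_rows --deltas '[[-0.165, [0, 0, 0], 0], [-0.17, [0, 0, 0], 0], [-0.174, [0, 0, 0], 0], [-0.174, [-0.0011, 0.0028, 0.0004], 0], [-0.174, [-0.002, 0.0056, 0.0009], 0], [-0.174, [-0.0031, 0.0085, 0.0015], 0], [-0.174, [-0.0041, 0.0113, 0.002], 0]]'

```text
time_s: 29.9
eef_pos: [565.3, -92.9, 253.1]
tcp_rot: [0.571, 0.821, -0.0, 0.0]
contact_force: [3.0, -4.9, -9.6]
grip_width: 35.9
gripper_force: 22.2
```

In the tool's units: -17 mm is -0.0227, -14.2 mm is -0.0189.

>>> play_rows --deltas '[[-0.174, [0.0013, -0.0037, 0.0004], 0], [-0.174, [0.0028, -0.0076, 0.0008], 0], [-0.174, [0.0041, -0.0113, 0.0012], 0], [-0.174, [0.0055, -0.0151, 0.0016], 0], [-0.174, [0.0069, -0.0189, 0.002], 0], [-0.174, [0.0083, -0.0227, 0.0024], 0]]'

```text
time_s: 30.5
eef_pos: [571.2, -109.2, 255.0]
tcp_rot: [0.571, 0.821, 0.0, -0.001]
contact_force: [0.3, 5.7, -4.5]
grip_width: 35.8
gripper_force: 22.4
```

In the tool's units: 17 mm is 0.0227, 5.7 mm is 0.0076.

>>> play_rows --deltas '[[-0.174, [-0.0013, 0.0037, 0.0004], 0], [-0.174, [-0.0028, 0.0076, 0.0008], 0], [-0.174, [-0.0041, 0.0113, 0.0012], 0], [-0.174, [-0.0055, 0.0151, 0.0016], 0], [-0.174, [-0.0069, 0.0189, 0.002], 0], [-0.174, [-0.0083, 0.0227, 0.0024], 0]]'

```text
time_s: 31.1
eef_pos: [565.6, -92.8, 257.7]
tcp_rot: [0.571, 0.821, -0.0, 0.001]
contact_force: [1.4, -5.9, 2.3]
grip_width: 35.7
gripper_force: 23.6
```

In the tool's units: -17 mm is -0.0227, -14.2 mm is -0.0189.

>>> play_rows --deltas '[[-0.174, [0.0013, -0.0037, 0.0004], 0], [-0.174, [0.0028, -0.0076, 0.0008], 0], [-0.174, [0.0041, -0.0113, 0.0012], 0], [-0.174, [0.0055, -0.0151, 0.0016], 0], [-0.174, [0.0069, -0.0189, 0.002], 0], [-0.174, [0.0083, -0.0227, 0.0024], 0]]'

```text
time_s: 31.7
eef_pos: [571.3, -109.3, 259.0]
tcp_rot: [0.571, 0.821, 0.0, -0.001]
contact_force: [-2.2, 5.5, 2.9]
grip_width: 35.7
gripper_force: 23.6
```

In the tool's units: 8.5 mm is 0.0113, 6.4 mm is 0.0085.

>>> play_rows --deltas '[[-0.174, [-0.0011, 0.0028, 0.0004], 0], [-0.174, [-0.002, 0.0056, 0.0008], 0], [-0.174, [-0.0031, 0.0085, 0.0011], 0], [-0.174, [-0.0041, 0.0113, 0.0013], 0], [-0.174, [-0.0041, 0.0113, 0.0013], 0]]'

```text
time_s: 32.2
eef_pos: [568.5, -101.2, 260.2]
tcp_rot: [0.571, 0.821, -0.0, 0.0]
contact_force: [0.2, -2.8, 0.9]
grip_width: 35.8
gripper_force: 23.3
```

```bash
python3 rise2.py
```

```text
median red lo,hi [225.5  259.75]
```

The pull force has vanished and the rise is about 18.5 mm, so the bung is loose. I'll lift it straight out.

In the tool's units: 26 mm is 0.0347, 23 mm is 0.0307.

>>> play_rows --deltas '[[-0.174, [0, 0, 0.004], 0], [-0.174, [0, 0, 0.0093], 0], [-0.174, [0, 0, 0.0147], 0], [-0.174, [0, 0, 0.02], 0], [-0.174, [0, 0, 0.0253], 0], [-0.174, [0, 0, 0.0307], 0], [-0.174, [0, 0, 0.0347], 0], [-0.174, [0, 0, 0.0347], 0]]'

```text
time_s: 33.05
eef_pos: [568.6, -101.1, 286.5]
tcp_rot: [0.571, 0.821, 0.0, 0.0]
contact_force: [0.3, 0.5, -0.5]
grip_width: 35.5
gripper_force: 23.3
```

```bash
python3 rise2.py
python3 - <<'E'
from h import *
s=optics.grab_frame("scene"); 
save(s,"up.png",(240,130,330,210),8)
E
```

```text
median red lo,hi [247.   274.75]
```

View pics/up.png

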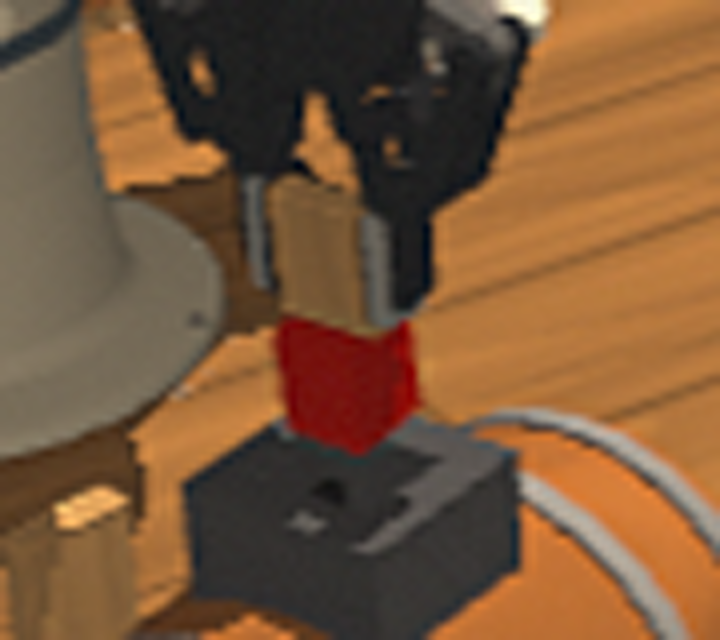

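The bung hangs clear of the hole, slightly leaning, with its lowest corner at up.png (355,452). I'll check the foot offset and hand in.

Run:
```python
from h import *
s=optics.grab_frame("scene"); p=(240+355/8-.44,130+452/8-.44); a=np.radians(20.2)
X=np.array([np.cos(a),np.sin(a)]); Y=np.array([-np.sin(a),np.cos(a)]); ok=0
for z in(240,246,252):
    f=atz(s,p,z)[:2]-15*X+15*Y; d=f-[568,-101.5]; print(z,d@X,d@Y); ok+=np.hypot(*d)<22
o=env.get_obs(); print(o["time_s"],o["contact_force"],o["gripper_force"],np.abs(o["joint_velocities"]).max())
if ok>=2: print(env.close_job())
```

```text
240 -6.51308060494064 7.443358201871457
246 0.09487531751677074 -0.3349300213860557
252 6.70283123997429 -8.113218244643608
33.2 [ 0.33516651 -0.33293898 -1.13956933] 23.25608879327774 0.00187650226905831
the job is handed in; nothing more can be done
None
```

The red bung was rocked free and the job is handed in at 33 s: it hangs still and nearly upright in the gripper, about 16 mm above its hole and centred over it. Squeeze readings reached about 24 N, a little over your 20 N, and I pinched the grip across its 36 mm width because the moves can't tilt the gripper. I didn't look again at the bystanders, though no move came near them, and the judge's result isn't shown.

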